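Close the lever tamping press

ROBOT

A 6-joint arm with a two-finger parallel gripper is mounted at the origin on the work surface. World frame = base frame: x ahead of the robot, y to its left, z up, the work surface at z = 0. Lengths are in m, angles in rad, forces in N, time in s.
With the tool pointing down it reaches from about 0.35 to 0.975 m from the base axis. Payload 4.9 kg.
Tool frame: the origin (TCP) lies at the very end of the fingers, on their centre line; the grasp point (between the pads) lies 19 mm behind it (ctrl.pinch_z is the distance from the TCP to the grasp point, in m); z points along the fingers, y is the line along which they close (so a half turn about z gives the same grasp; the last joint's range is limited). The gripper opens to 85 mm and grips with 20 to 120 N. Pads are 22 mm wide; open, the fingers measure 114 mm over their backs; the gripper's body (76 mm by 85 mm) begins 54 mm behind the grasp point. The pads swing forward as they close: fully open they stand 13 mm farther back than shut.
Start: joints at [-1.468, 0.053, 1.613, -0, 1.476, -0.119], TCP at [0.137, -0.61, 0.231] pointing down, gripper open.
Joint ranges: [-3.01, 3.01], [-1.01, 2.22], [0.06, 2.58], [-1.02, 4.17], [0.09, 2.62], [-3.14, 3.14]. Speed limits (rad/s): [2.57, 2.57, 3.14, 3.14, 3.14, 3.14].

INTERFACE

Orientations are given as a rotation vector (axis times angle).
In Python, from station import ctrl, optics gives the robot as it stands. The module is installed in compiled form; this text tells all that it offers.
- The arm moves only by the shell command python3 -m handwheel 'ROWS' [OPENING] [FORCE]. ROWS is JSON, one flat list of numbers, 6 for each row, row after row: the shift along the tool's x, y, z in m, then the turn, a rotation vector about the tool's x, y, z in degrees. A call has 1 to 20 rows; each row shifts and turns the commanded pose from where the row before left it, along the tool's axes as they then stand; what a row does not reach is not made up. A row lasts 1/10 s, in which the tool goes at most 50 mm and 8.59 degrees, less where a joint would pass 70% of its speed; a pose out of reach is approached as far as the arm can. A call is refused whole if a number of a shift passes 0.05 or a number of a turn 8.59, either way. A call with a gripper value outside its range is refused whole. OPENING is the closure, from 0 (fully open) to 1 (shut), set as the call begins (- or left out, the last holds). The fingers move at their own pace and stop on an object; FORCE is the grip in N (left out, the last holds). Time passes only in rows, so rows that do not move let the fingers close. It gives the time, the measured TCP pose, the force and the opening at its end, in the units of the state.
- ctrl.get_obs(): the state, without advancing time (a new reading comes with each control period).
- optics.get_image(name): name is "scene" or "top" or "wrist"; returns (picture, depth): 400x640x3 uint8, red, green, blue; 400x640 float32, m along the optical axis (not along the pixel's ray), 0 where there is no reading.
- optics.get_calibration(name): a dict with "fovy" (degrees; the focal length in pixels is half the picture's height over the tangent of half this angle, whatever the lens; pixels are square), "cx", "cy" (the principal point, pixels), "rvec" (rotation vector, rad) and "tvec" (3), from world to camera coordinates, as OpenCV has them; the wrist camera has in their place "mount" (4x4, takes a point from camera to tool coordinates, whose origin is the TCP and whose axes are the flange's). Camera axes: x right, y down, z forward; pixel columns grow to the right and rows downward; lengths in m; the calibration is good to about 2 mm. A picture is of the moment at which its call begins: read the wrist's pose just before it. get_calibration takes no time and is no camera call.
- ctrl.finish_job(): hands the job in, once; it reports no verdict.
The state is a dict: "t": time; "q": joint angles; "dq": joint speeds; "effort": joint torques, N m; "tool_pos": TCP position; "tool_rot": TCP orientation; "contact_force": force on the tool from outside, world axes, zero at the start; "wrist_torque": the same for the moment, N m; "opening": finger opening in m.
Only numpy, scipy, OpenCV 4.12 (cv2) and the standard library are available. Lean on these libraries where they do the work, as an engineer would, in place of code of your own. Each camera call takes 0.05 s, during which the arm holds its last target. There are 200 camera calls.

TASK

The tamping press on the espresso counter stands open, its lever held up by a ratchet. Press the red pawl tab all the way down so that the pawl is clear of the teeth, then push the wooden lever handle down past the teeth to its bottom stop, so that the tamper sits in the portafilter, and take your hand away. Nothing needs gripping or lifting, fingertips will do: leave the portafilter where it lies and do not move the cups and other things standing around.

Things in the scene. Friction and masses are not known exactly. Their poses are not given: they have to be found in the camera images.
- press: fixed tamping press, about 260 mm long, 130 mm wide, 300 mm high: dark steel base, a grey upright plate on its own +y side (16 mm thick, y 26 to 42 mm, x -41 to +85 mm, up to z 264 mm). Origin on the counter straight below the lever's hinge; z up. The lever reaches out to its own -x; the lever's hinge axis is parallel to y at 200 mm height; the red pawl is at the rear (+x) above the ratchet wheel (radius 66 mm over its teeth). Everything swings in its x-z plane at y = 0
- lever (a joint): angle of the lever (rad), 0 to 0.90, grows as the handle goes down: at 0 the handle is fully up (31.5 degrees above level), at 0.90 it is at its bottom stop (20 degrees below level). Stiff hinge: it stays where it is left; 2 to 5 N on top of the handle moves it. With the pawl engaged the teeth stop it at about 0.24. It drives the tamper plunger straight down
- lever_handle (a point): centre of the dark wooden cross-bar handle at the lever's end: a horizontal round bar, 26 mm thick, 110 mm long parallel to the press's y axis. 200 mm from the hinge. Push it down from above; it travels along the arc about the hinge
- pawl (a joint): angle of the red pawl (rad), 0 = engaged between the teeth, grows as its tab is pressed down, 0.45 = fully down (end stop). It is clear of all teeth above 0.25. Needs about 4 N on the tab; friction keeps it where it is left (no spring return)
- pawl_pad (a point): centre of the top face of the red thumb tab on the pawl (34 mm along the press's x, 40 mm along y), at about 290 mm height when engaged; press it down from above. Its pivot is parallel to y, 55 mm behind (+x) and 33 mm below this point when engaged, so that fully pressed the tab has gone 27 mm down and 9 mm towards -x
- portafilter: loose steel portafilter (basket 68 mm wide, 46 mm high, black handle to the press's -x, 190 mm) lying in the press's rest under the tamper, below the lever. Origin under the basket. Leave it
- cup_a: loose white ceramic cup, 64 mm wide, 58 mm high, beside the press; origin under its centre. Leave it
- cup_b: loose blue ceramic cup, 64 mm wide, 58 mm high, beside the press; origin under its centre. Leave it
- loose_tamper: loose hand tamper with dark wooden knob, 56 mm wide, 75 mm high, beside the press; origin under its centre. Leave it
- jug: loose steel milk jug, 84 mm wide, 100 mm high, with a handle; origin under its centre. Leave it
- jar: loose amber glass jar, 90 mm wide, 130 mm high; origin under its centre. Leave it
- syrup: loose green glass bottle, 60 mm wide, 220 mm high; origin under its centre. Leave it
Not all that is in view belongs to the job. Leave any yellow look-alike of the portafilter alone.

How it is judged:
On the way, in this order (a step that is already met when the one before it is completed fails the run):
1. the pawl tab is pressed down, the pawl clear of the teeth, while the lever is still up (value of joint pawl above 0.3 rad and value of joint lever below 0.3 rad), for 0.1 s.
2. the lever is pushed down to its bottom stop (value of joint lever above 0.84 rad), for 0.2 s.
At the end, for the whole second after the job is handed in: the lever rests at its bottom stop (joint above 0.84 of 0.90 rad), the pawl is still clear of the teeth (above 0.25 rad), the portafilter is within 15 mm and the other loose things within 30 mm of where they began (value of joint lever above 0.84 rad and value of joint pawl above 0.25 rad and velocity of joint lever below 0.05 rad/s and distance of portafilter from where it was at the start of the episode below 0.015 m and linear speed of portafilter below 0.05 m/s and distance of each of cup_a, cup_b, jug, loose_tamper, jar, syrup from where it was at the start of the episode below 0.03 m); the robot touches nothing.
It fails at once if the portafilter is lifted or shifted more than 15 mm (distance of portafilter from where it was at the start of the episode above 0.015 m).
It fails at once if a cup, the jug, the loose tamper, the jar or the bottle is moved, lifted or knocked by more than 30 mm (distance of any of cup_a, cup_b, jug, loose_tamper, jar, syrup from where it was at the start of the episode above 0.03 m).
It also fails if it takes over 40 s, if anything falls off the work surface, if the arm or the gripper's body presses on something with over 40 N, if the wrist force passes 120 N, or if a joint passes its speed limit or range.

## Working session

There is one attempt and no reset: what is moved stays moved. The work goes in short steps, Python scripts to look and compute and a shell command to move; the robot and the scene stay as the last step left them, time stands still between calls to the robot, and variables do not carry over. Pictures are saved under pics/ and viewed, on a budget of 10 in all, crops included, one or two more only if the job needs it, and the job is handed in when it is done.

```bash
mkdir -p pics
cat > h.py <<'E'
import numpy as np,cv2
from station import ctrl,optics
from scipy.spatial.transform import Rotation as R
def cloud(n):
    o=ctrl.get_obs(); im,d=optics.get_image(n); c=optics.get_calibration(n)
    f=200/np.tan(np.radians(c["fovy"])/2)
    v,u=np.mgrid[:400,:640]
    P=np.stack([(u-c["cx"])/f*d,(v-c["cy"])/f*d,d],-1)
    if "mount" in c:
        M=np.array(c["mount"]);P=P@M[:3,:3].T+M[:3,3]
        P=P@R.from_rotvec(o["tool_rot"]).as_matrix().T+o["tool_pos"]
    else:
        P=(P-np.ravel(c["tvec"]))@R.from_rotvec(np.ravel(c["rvec"])).as_matrix()
    P[d==0]=np.nan
    return im,P
E
python3 - <<'E'
from h import *
print(ctrl.get_obs())
out=[]
for n in("scene","top"):
    im,P=cloud(n); np.savez(f"{n}.npz",im=im,P=P); out.append(im); print(n,optics.get_calibration(n))
cv2.imwrite("pics/scene.png",out[0][:,:,::-1]); cv2.imwrite("pics/top.png",out[1][:,:,::-1])
E
```

```text
{'t': 0.0, 'q': array([-1.46799647e+00,  5.33696282e-02,  1.61430201e+00,  3.67580250e-06,
        1.47601920e+00, -1.19020955e-01]), 'dq': array([-3.57987095e-05,  1.79775065e-03, -8.90978308e-04,  7.58767706e-04,
       -6.44354406e-04,  1.83843048e-04]), 'effort': array([ 8.17147593e-04, -3.93676043e+01, -3.70180678e+01, -1.05868410e-04,
        7.03051468e-03,  6.33809591e-06]), 'tool_pos': array([ 0.13742721, -0.60905616,  0.23005033]), 'tool_rot': array([-3.12020477e+00, -3.47488634e-01, -3.24561077e-05]), 'contact_force': array([ 0.10294948, -0.04498034, -0.44503181]), 'wrist_torque': array([ 0.01994969, -0.00907408, -0.04465187]), 'opening': 0.08536412632125909}
scene {'fovy': 54.319427997464636, 'cx': 320.02182055293895, 'cy': 195.92435767583194, 'rvec': array([ 0.67719576,  2.84975663, -0.73800343]), 'tvec': array([ 0.53083547, -0.1292735 ,  1.28571741])}
top {'fovy': 53.902113454303326, 'cx': 320.7458200641563, 'cy': 200.4969072623424, 'rvec': array([ 2.1817363 , -2.1732314 ,  0.15103837]), 'tvec': array([-0.0428419 ,  0.5874561 ,  1.13980932])}
```

View pics/scene.png

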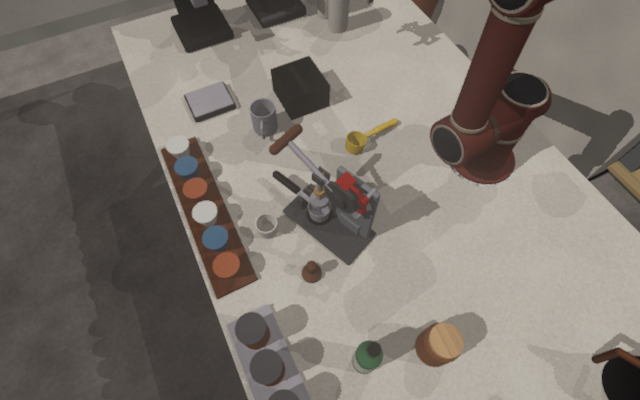

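View pics/top.png

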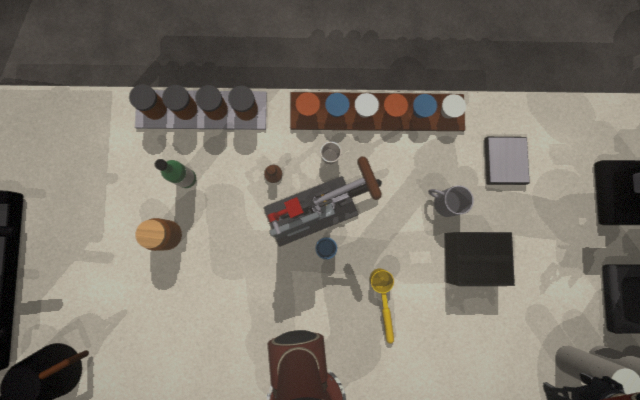

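The top view shows the red pawl at (287,207), the brown handle bar at (370,178), the blue cup at (326,248) and the white cup at (331,152). The yellow look-alike is at (385,300). I'll measure the pawl and handle next.

Run:
```python
from h import *
for n,boxes in (("top",dict(red=(255,190,310,230),handle=(352,150,388,205))),("scene",dict(red=(325,160,385,220),handle=(262,118,308,160)))):
    z=np.load(n+".npz");im=z["im"];P=z["P"];hsv=cv2.cvtColor(im,cv2.COLOR_RGB2HSV).astype(int)
    for k,(a,b,c,d) in boxes.items():
        m=np.zeros((400,640),bool);m[b:d,a:c]=1
        h,s,v=[hsv[...,i] for i in range(3)]
        if k=="red": m&=((h<6)|(h>174))&(s>140)&(v>60)
        else: m&=(h<14)&(s>80)
        m&=P[...,2]>.2
        Q=P[m];print(n,k,len(Q),Q.mean(0).round(3),np.percentile(Q,[3,50,97],axis=0).round(3).tolist())
        C=Q-Q.mean(0);u,s_,vt=np.linalg.svd(C,full_matrices=False);print(vt[:2].round(3).tolist(),np.ptp(C@vt.T,axis=0).round(3))
        if k=="red":
            for lo in np.arange(.2,.32,.01):
                q=Q[(Q[:,2]>=lo)&(Q[:,2]<lo+.01)]
                if len(q)>3:print(round(lo,2),len(q),q.mean(0).round(3),np.ptp(q,axis=0).round(3))
# others tall things
im=cv2.resize(np.load("top.npz")["im"][140:265,240:400],(800,625))[:600]
im2=cv2.resize(np.load("scene.npz")["im"][110:270,250:400],(560,597))
cv2.imwrite("pics/crop.png",cv2.resize(np.hstack([cv2.resize(im,(400,300)),cv2.resize(im2,(400,300))]),(800,300))[:,:,::-1])
```

```text
top red 340 [0.538 0.042 0.288] [[0.519, 0.014, 0.269], [0.536, 0.038, 0.291], [0.56, 0.086, 0.297]]
[[-0.338, 0.876, -0.344], [0.931, 0.365, 0.014]] [0.089 0.039 0.076]
0.26 16 [0.521 0.084 0.268] [0.019 0.017 0.004]
0.27 37 [0.524 0.08  0.273] [0.017 0.017 0.01 ]
0.28 85 [0.534 0.05  0.287] [0.037 0.045 0.01 ]
0.29 201 [0.543 0.029 0.294] [0.041 0.051 0.008]
top handle 394 [ 0.614 -0.147  0.293] [[0.57, -0.168, 0.288], [0.613, -0.146, 0.293], [0.658, -0.125, 0.296]]
[[-0.926, -0.378, -0.001], [0.378, -0.925, 0.027]] [0.104 0.023 0.015]
scene red 371 [0.538 0.049 0.28 ] [[0.518, 0.015, 0.213], [0.535, 0.042, 0.29], [0.562, 0.088, 0.297]]
[[0.293, -0.743, 0.602], [-0.142, 0.589, 0.796]] [0.111 0.077 0.043]
0.2 10 [0.525 0.074 0.206] [0.021 0.038 0.009]
0.21 8 [0.522 0.078 0.215] [0.014 0.052 0.008]
0.23 4 [0.525 0.086 0.235] [0.002 0.003 0.009]
0.25 14 [0.532 0.077 0.255] [0.022 0.076 0.009]
0.26 41 [0.525 0.083 0.267] [0.021 0.017 0.01 ]
0.27 34 [0.526 0.075 0.274] [0.019 0.022 0.009]
0.28 80 [0.538 0.05  0.287] [0.04  0.047 0.01 ]
0.29 176 [0.546 0.028 0.293] [0.042 0.044 0.008]
scene handle 303 [ 0.62  -0.144  0.293] [[0.575, -0.165, 0.286], [0.62, -0.143, 0.293], [0.663, -0.124, 0.297]]
[[0.93, 0.366, -0.024], [0.359, -0.894, 0.267]] [0.101 0.022 0.015]
```

View pics/crop.png

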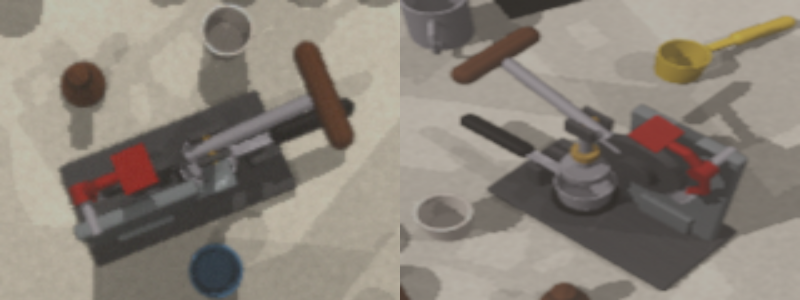

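The pawl tab top is at about (0.543, 0.030, 0.292). The handle centre is at about (0.617, -0.146, 0.283), and press +x points along (-0.37, 0.93). Next I raise the tool, shut the fingers, turn 9° to line up with the press, then travel above the tab.

```bash
python3 -m handwheel '[0,0,-0.05,0,0,-4.5, 0,0,-0.05,0,0,-4.6, 0,0,-0.05,0,0,0, 0,0,-0.03,0,0,0, 0,0,0,0,0,0]' 1 && python3 -m handwheel '[0.0384,-0.0276,0,0,0,0, 0.0384,-0.0276,0,0,0,0, 0.0384,-0.0276,0,0,0,0, 0.0384,-0.0276,0,0,0,0, 0.0384,-0.0276,0,0,0,0, 0.0384,-0.0276,0,0,0,0, 0.0384,-0.0276,0,0,0,0, 0.0384,-0.0276,0,0,0,0, 0.0384,-0.0276,0,0,0,0, 0.0384,-0.0276,0,0,0,0, 0.0384,-0.0276,0,0,0,0, 0.0384,-0.0276,0,0,0,0, 0.0384,-0.0276,0,0,0,0, 0.0384,-0.0276,0,0,0,0, 0,0,0,0,0,0, 0,0,0,0,0,0]'
python3 - <<'E'
from h import *
im,P=cloud("wrist");o=ctrl.get_obs();cv2.imwrite("pics/w1.png",im[:,:,::-1]);np.savez("w1.npz",im=im,P=P)
hsv=cv2.cvtColor(im,cv2.COLOR_RGB2HSV).astype(int);m=((hsv[...,0]<6)|(hsv[...,0]>174))&(hsv[...,1]>140)&(hsv[...,2]>60)&(P[...,2]>.2)
Q=P[m];C=Q@np.array([[-.372,.928,0],[-.928,-.372,0],[0,0,1]]).T
print(o["tool_pos"],o["tool_rot"],R.from_rotvec(o["tool_rot"]).as_matrix().round(3).tolist());print(len(Q))
for lo in np.arange(.24,.32,.005):
    q=C[(C[:,2]>=lo)&(C[:,2]<lo+.005)]
    if len(q)>20:print(round(lo,3),len(q),np.percentile(q,[2,98],axis=0).round(3).tolist())
E
```

```text
t: 0.6
tool_pos: [0.1377, -0.611, 0.4184]
tool_rot: [3.074, 0.592, -0.001]
contact_force: [-0.0, 0.7, 0.0]
opening: 0.0126
t: 2.2
tool_pos: [0.493, -0.0502, 0.4094]
tool_rot: [-3.083, -0.598, 0.005]
contact_force: [-0.9, -0.3, 0.5]
opening: -0.0
[ 0.49275038 -0.05114396  0.40980686] [-3.0840869  -0.59498132  0.00382747] [[0.928, 0.372, -0.003], [0.372, -0.928, 0.0], [-0.002, -0.001, -1.0]]
3597
0.24 79 [[0.121, -0.184, 0.24], [0.138, -0.171, 0.245]]
0.245 28 [[0.127, -0.181, 0.245], [0.135, -0.174, 0.249]]
0.265 169 [[-0.129, -0.524, 0.266], [-0.11, -0.507, 0.27]]
0.27 240 [[-0.127, -0.524, 0.27], [-0.114, -0.507, 0.274]]
0.275 53 [[-0.133, -0.521, 0.275], [-0.125, -0.51, 0.28]]
0.28 70 [[-0.151, -0.522, 0.28], [-0.13, -0.51, 0.285]]
0.285 608 [[-0.164, -0.534, 0.285], [-0.136, -0.498, 0.29]]
0.29 1647 [[-0.19, -0.535, 0.29], [-0.16, -0.497, 0.295]]
0.295 527 [[-0.19, -0.535, 0.295], [-0.179, -0.498, 0.297]]
```

View pics/w1.png

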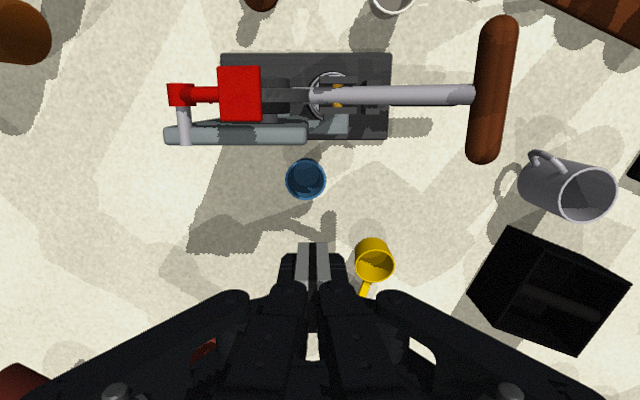

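The wrist view shows the red tab at (239,93), the lever running to the handle bar at (492,90), and the yellow look-alike away at (373,260). The tab centre comes out at (0.543, 0.0315), sloping from z 0.286 to 0.297, which agrees with the other cameras.

```bash
python3 -m handwheel '[0.026,-0.0187,0,0,0,0, 0.026,-0.0187,0,0,0,0, 0.026,-0.0187,0,0,0,0, 0,0,0.04,0,0,0, 0,0,0.04,0,0,0, 0,0,0.02,0,0,0, 0,0,0,0,0,0, 0,0,0,0,0,0]' && python3 -m handwheel '[0,0,0.006,0,0,0, 0,0,0.005,0,0,0, 0,0.001,0.005,0,0,0, 0,0.001,0.005,0,0,0, 0,0.001,0.005,0,0,0, 0,0,0,0,0,0, 0,0,0,0,0,0]'
```

```text
t: 3.05
tool_pos: [0.5445, 0.0286, 0.3116]
tool_rot: [3.085, 0.591, -0.0]
contact_force: [0.3, -0.6, 0.2]
opening: 0.0
t: 3.75
tool_pos: [0.5458, 0.0271, 0.2852]
tool_rot: [-3.085, -0.594, 0.0]
contact_force: [1.1, -0.3, 1.7]
opening: 0.0001
```

```bash
python3 -m handwheel '[0,0.001,0.005,0,0,0, 0,0.001,0.005,0,0,0, 0,0.001,0.005,0,0,0, 0,0.001,0.005,0,0,0, 0,0,0,0,0,0, 0,0,0,0,0,0]' && python3 -m handwheel '[0,0,0.003,0,0,0, 0,0,0,0,0,0, 0,0,0,0,0,0]'
```

```text
t: 4.35
tool_pos: [0.5478, 0.0228, 0.2669]
tool_rot: [3.084, 0.594, 0.003]
contact_force: [-1.6, -4.1, 9.4]
opening: -0.0
t: 4.65
tool_pos: [0.548, 0.0228, 0.2663]
tool_rot: [3.083, 0.594, 0.005]
contact_force: [-4.9, -4.0, 17.4]
opening: -0.0001
```

The force rose to 17 N with almost no travel, so the tab is at its end stop. Now I back off straight up and check.

```bash
python3 -m handwheel '[0,0,-0.02,0,0,0, 0,0,-0.04,0,0,0, 0,0,-0.04,0,0,0, -0.02,0.03,-0.03,0,0,0, -0.03,0.04,0,0,0,0, -0.03,0.04,0,0,0,0, 0,0,0,0,0,0, 0,0,0,0,0,0]'
python3 - <<'E'
from h import *
im,P=cloud("wrist");o=ctrl.get_obs();cv2.imwrite("pics/w2.png",im[:,:,::-1])
hsv=cv2.cvtColor(im,cv2.COLOR_RGB2HSV).astype(int);h,s,v=[hsv[...,i] for i in range(3)]
T=np.array([[-.372,.928,0],[-.928,-.372,0],[0,0,1]]);C=P@T.T
print(T@o["tool_pos"],o["tool_pos"])
m=((h<6)|(h>174))&(s>140)&(v>60)&(abs(C[...,1]+.516)<.018)&(C[...,2]>.2)
for lo in np.arange(-.22,-.10,.008):
    q=C[m&(C[...,0]>=lo)&(C[...,0]<lo+.008)]
    if len(q)>20:print(round(lo,3),len(q),np.percentile(q,[5,50,95],axis=0).round(3)[:,1:].tolist())
m=(h<14)&(s>80)&(C[...,2]>.25)&(C[...,0]<-.3)
q=C[m];print("handle",len(q),np.percentile(q,[2,50,98],axis=0).round(3).tolist())
E
```

```text
t: 5.45
tool_pos: [0.5134, -0.1086, 0.3905]
tool_rot: [-3.082, -0.591, 0.003]
contact_force: [-0.3, 0.7, 0.8]
opening: 0.0004
[-0.29110363 -0.4365635   0.39075826] [ 0.51364337 -0.10778911  0.39075826]
-0.204 191 [[-0.532, 0.26], [-0.516, 0.262], [-0.501, 0.263]]
-0.196 559 [[-0.532, 0.262], [-0.517, 0.264], [-0.5, 0.265]]
-0.188 551 [[-0.532, 0.264], [-0.516, 0.265], [-0.5, 0.267]]
-0.18 570 [[-0.532, 0.266], [-0.516, 0.267], [-0.5, 0.269]]
-0.172 453 [[-0.532, 0.268], [-0.516, 0.269], [-0.5, 0.27]]
-0.164 201 [[-0.521, 0.267], [-0.516, 0.271], [-0.511, 0.273]]
-0.156 204 [[-0.52, 0.272], [-0.516, 0.274], [-0.511, 0.277]]
-0.148 133 [[-0.52, 0.273], [-0.515, 0.275], [-0.511, 0.277]]
-0.14 138 [[-0.521, 0.268], [-0.516, 0.272], [-0.51, 0.274]]
-0.132 268 [[-0.524, 0.263], [-0.516, 0.269], [-0.507, 0.271]]
-0.124 289 [[-0.523, 0.269], [-0.516, 0.271], [-0.508, 0.272]]
-0.116 97 [[-0.524, 0.268], [-0.516, 0.27], [-0.508, 0.271]]
handle 5583 [[-0.375, -0.566, 0.284], [-0.362, -0.521, 0.293], [-0.353, -0.467, 0.296]]
```

View pics/w2.png

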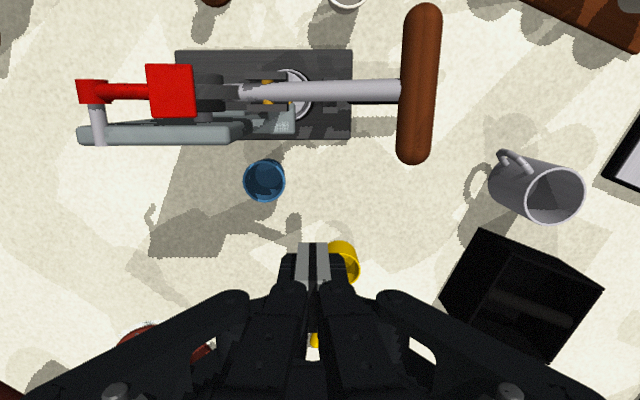

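The picture and depth agree: the tab at (172,90) now sits 26.5 mm lower, tilted about 0.5 rad from before and fully down, and the lever is unmoved with its handle at (419,85). Next I go above the handle and touch down.

```bash
python3 -m handwheel '[0.027,0.025,0,0,0,0, 0.027,0.025,0,0,0,0, 0.026,0.025,0,0,0,0, 0,0,0.04,0,0,0, 0,0,0.03,0,0,0, 0,0,0.015,0,0,0, 0,0,0,0,0,0]' && python3 -m handwheel '[0,0,0.006,0,0,0, 0,0.002,0.008,0,0,0, 0,0.003,0.01,0,0,0, 0,0.003,0.01,0,0,0, 0,0.003,0.01,0,0,0, 0,0.002,0.01,0,0,0, 0,0,0,0,0,0]'
```

```text
t: 6.2
tool_pos: [0.615, -0.1463, 0.3034]
tool_rot: [-3.08, -0.597, 0.008]
contact_force: [0.1, -0.5, -0.3]
opening: -0.0001
t: 6.9
tool_pos: [0.621, -0.1614, 0.2531]
tool_rot: [3.084, 0.593, 0.001]
contact_force: [0.8, -1.1, 0.6]
opening: -0.0001
```

```bash
python3 -m handwheel '[0,0,0.01,0,0,0, 0,0,0.01,0,0,0, 0,0,0.01,0,0,0, 0,0,0.01,0,0,0, 0,0,0,0,0,0]' && python3 -m handwheel '[0,-0.001,0.01,0,0,0, 0,-0.001,0.01,0,0,0, 0,-0.001,0.01,0,0,0, 0,-0.002,0.01,0,0,0, 0,-0.002,0.01,0,0,0, 0,0,0,0,0,0, 0,0,0,0,0,0]'
```

```text
t: 7.4
tool_pos: [0.6195, -0.1595, 0.2103]
tool_rot: [-3.081, -0.594, 0.006]
contact_force: [0.1, -0.4, -0.2]
opening: 0.0
t: 8.1
tool_pos: [0.6172, -0.153, 0.1617]
tool_rot: [-3.082, -0.594, 0.004]
contact_force: [0.6, 0.3, 0.2]
opening: 0.0001
```

The contact force reads near zero, so I'm checking whether the lever is following.

Run:
```python
from h import *
im,P=cloud("scene");cv2.imwrite("pics/s3.png",cv2.resize(im[100:280,230:430],(666,600))[:,:,::-1])
```

```text
(no output)
```

View pics/s3.png

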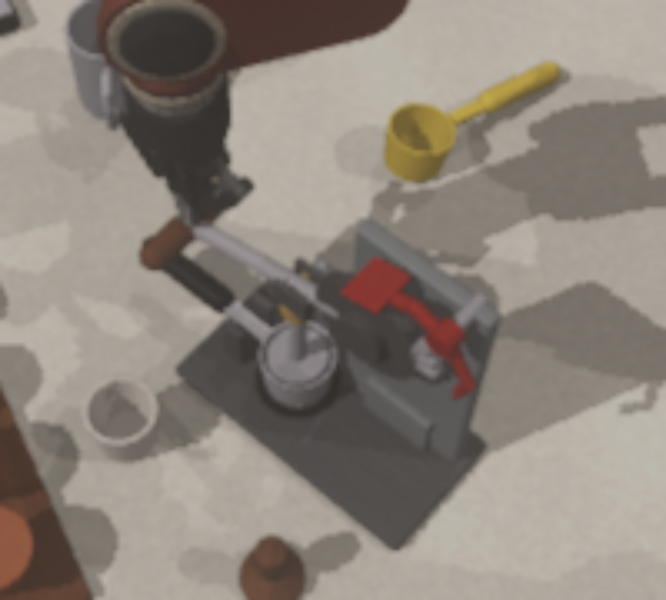

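The lever follows: the handle at crop (165,245) is under the fingers and the tamper is entering the basket. The pawl is still down. I continue to the stop.

```bash
python3 -m handwheel '[0,0,0.006,0,0,0, 0,0,0.005,0,0,0, 0,0,0.004,0,0,0, 0,0,0.003,0,0,0, 0,0,0,0,0,0, 0,0,0,0,0,0]' && python3 -m handwheel '[0,0,0.002,0,0,0, 0,0,0.002,0,0,0, 0,0,0,0,0,0, 0,0,0,0,0,0]'
```

```text
t: 8.75
tool_pos: [0.6179, -0.1544, 0.1447]
tool_rot: [3.084, 0.594, -0.001]
contact_force: [-0.1, -1.0, 0.4]
opening: -0.0001
t: 9.15
tool_pos: [0.6182, -0.1544, 0.1441]
tool_rot: [3.084, 0.594, -0.001]
contact_force: [-7.2, 2.5, 11.8]
opening: -0.0002
```

```bash
python3 -m handwheel '[0,0,0.002,0,0,0, 0,0,0,0,0,0, 0,0,0,0,0,0]' && python3 -m handwheel '[0,0,-0.02,0,0,0, 0,0,-0.04,0,0,0, 0,0,-0.05,0,0,0, 0,0,-0.05,0,0,0, 0,0,-0.05,0,0,0, -0.04,-0.03,-0.01,0,0,0, -0.04,-0.03,0,0,0,0, -0.04,0,0,0,0,0, 0,0,0,0,0,0, 0,0,0,0,0,0]'
python3 - <<'E'
from h import *
im,P=cloud("wrist");o=ctrl.get_obs();cv2.imwrite("pics/w4.png",im[:,:,::-1])
hsv=cv2.cvtColor(im,cv2.COLOR_RGB2HSV).astype(int);h,s,v=[hsv[...,i] for i in range(3)]
T=np.array([[-.372,.928,0],[-.928,-.372,0],[0,0,1]]);C=P@T.T
m=((h<6)|(h>174))&(s>140)&(v>60)&(abs(C[...,1]+.516)<.02)&(C[...,0]<-.17)&(C[...,2]>.2)
print("tab",np.percentile(C[m],[2,50,98],axis=0).round(3).tolist())
m=(h<14)&(s>80)&(abs(C[...,2]-.15)<.08)&(abs(C[...,0]+.37)<.04)&(abs(C[...,1]+.516)<.07)
print("handle",m.sum(),np.percentile(C[m],[2,50,98],axis=0).round(3).tolist())
a=np.load("top.npz")["im"]; b,_=cloud("top")
cv2.imwrite("pics/cmp.png",np.vstack([a[130:290,120:500],b[130:290,120:500]])[:,:,::-1])
E
```

```text
t: 9.45
tool_pos: [0.6183, -0.1544, 0.144]
tool_rot: [3.084, 0.594, -0.001]
contact_force: [-10.5, 3.8, 19.3]
opening: -0.0001
t: 10.45
tool_pos: [0.485, -0.1435, 0.3592]
tool_rot: [3.084, 0.592, 0.001]
contact_force: [0.3, -0.4, 0.3]
opening: -0.0002
tab [[-0.198, -0.53, 0.261], [-0.184, -0.514, 0.265], [-0.171, -0.497, 0.269]]
handle 2493 [[-0.382, -0.561, 0.134], [-0.37, -0.516, 0.142], [-0.359, -0.466, 0.145]]
```

View pics/w4.png

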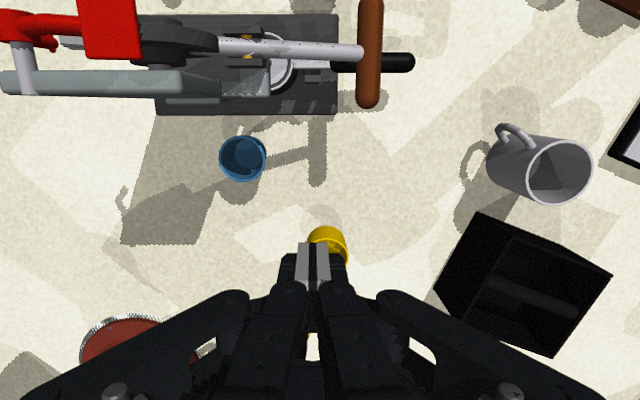

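View pics/cmp.png

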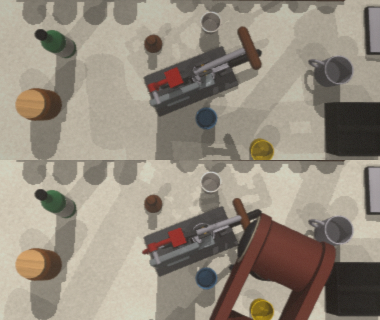

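The wrist view shows the handle at (369,55), with its top at z 0.145, which matches the bottom stop. The tab at (110,30) is still fully down. In the top-camera comparison the cups, jug, tamper, jar and bottle all look unmoved, and the arm is clear of everything.

```bash
python3 -c "
from station import ctrl
print(ctrl.get_obs()['contact_force'],ctrl.finish_job())"
```

```text
the job is handed in; nothing more can be done
[-0.56982791 -0.13571238 -0.5436146 ] None
```

The job is handed in, about 10.5 s into the 40 s allowed: the pawl is pressed fully down, the lever is at its bottom stop, and the hand is clear of everything.

- **Pawl:** I pressed the red tab with shut fingertips until the force rose to about 17 N with almost no further travel. The tab measured 26.5 mm lower (27 mm expected). It measured the same after the lever was pushed.
- **Lever:** I then pushed the handle along its arc until it stopped, at 12 to 19 N. After retracting, the top of the handle measured z 0.145, against 0.1446 expected at the stop.
- **Other objects:** comparing the top-camera pictures from before and after, the cups, jug, tamper, jar and bottle look unmoved. This was by eye, not measured. The portafilter still lies in its rest in the wrist view, also not measured.
- **Force readings:** partway through the lever push they were near zero, which did not fit a stiff hinge. A picture showed the lever was following, and nothing else disagreed.

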